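# Return honed chisels to the graded rack

### The job

The four freshly honed palm chisels hang in a mixed-up row in the two-rail honing stand. Move them to the storage rack in order of size, each hanging handle up in its own hole: the smallest chisel in the smallest hole, and so on up to the biggest in the biggest, let down until the brass ferrule rests on the board. Do not let a chisel tip over or fall, and leave the cup and the whetstone where they are.

Things in the scene. Friction and masses are not known exactly. Their poses are not given: they have to be found in the camera images.
- chisel1: smallest of four palm chisels: dark round wooden handle, brass ferrule, steel blade down; about 35 g. Origin on the axis at the ferrule's flat underside, z up. Handle top 54 mm above it, 24 mm across (straight from 24 mm up to 13 mm below the top); ferrule 23 mm across; blade reaches 46 mm below, 5 mm wide (y), 3 mm thick (x). Start: hangs in the fixed honing stand, blade in the 12 mm gap between two pale rails (tops at z 80 mm, 304 x 60 mm), ferrule on the rails.
- chisel2: second smallest of four palm chisels: dark round wooden handle, brass ferrule, steel blade down; about 55 g. Origin on the axis at the ferrule's flat underside, z up. Handle top 66 mm above it, 30 mm across (straight from 24 mm up to 13 mm below the top); ferrule 28 mm across; blade reaches 50 mm below, 9 mm wide (y), 3 mm thick (x). Chisels start in a row 70 mm apart, in any order, own y along the row.
- chisel3: second biggest of four palm chisels: dark round wooden handle, brass ferrule, steel blade down; about 85 g. Origin on the axis at the ferrule's flat underside, z up. Handle top 79 mm above it, 36 mm across (straight from 24 mm up to 13 mm below the top); ferrule 34 mm across; blade reaches 55 mm below, 14 mm wide (y), 3 mm thick (x). Starts in the same row.
- chisel4: biggest of four palm chisels: dark round wooden handle, brass ferrule, steel blade down; about 130 g. Origin on the axis at the ferrule's flat underside, z up. Handle top 94 mm above it, 42 mm across (straight from 24 mm up to 13 mm below the top); ferrule 40 mm across; blade reaches 60 mm below, 20 mm wide (y), 3 mm thick (x). Starts in the same row.
- hole1: smallest hole of the brown storage rack: round, 16 mm across, through its 18 mm board, free below down to the table (board top at z 80 mm). Origin: centre of its mouth on the board's top; z up, y along the row towards bigger holes. For chisel1. Holes lie 70 mm apart in one row, graded 1 to 4, all empty at the start.
- hole2: second smallest hole of the brown storage rack: round, 20 mm across, through its 18 mm board, free below down to the table (board top at z 80 mm). Origin: centre of its mouth on the board's top; z up, y along the row towards bigger holes. For chisel2. The rack is fixed, 304 mm long; nothing stands above its board.
- hole3: second biggest hole of the brown storage rack: round, 26 mm across, through its 18 mm board, free below down to the table (board top at z 80 mm). Origin: centre of its mouth on the board's top; z up, y along the row towards bigger holes. For chisel3. The board widens in steps from 56 mm (small end) to 74 mm.
- hole4: biggest hole of the brown storage rack: round, 32 mm across, through its 18 mm board, free below down to the table (board top at z 80 mm). Origin: centre of its mouth on the board's top; z up, y along the row towards bigger holes. For chisel4. The rack's end board beside it is 80 mm wide.
- cup: bystander: open grey stoneware cup, 72 mm across the rim and 75 mm high, beyond the two racks; origin at the centre of its foot. Leave it alone.
- whetstone: bystander: two-layer whetstone (200 x 70 mm) on a dark wooden base 230 mm (own y) x 86 mm (own x), 44 mm high in all; origin at the centre of its underside. Leave it alone.
Things that resemble listed ones, but are neither listed nor needed, are in the scene too. What is shaped like the chisel2 but blue or orange is not meant.

How it is judged:
At the end, for the whole second after the job is handed in: Each chisel hangs in the hole of its own rank (chisel1 in hole1 ... chisel4 in hole4): its axis within 9 mm of the hole's, the ferrule's underside within 4 mm of the board's top, upright within 0.1 rad, released and at rest (horizontal distance between chisel1 and hole1 below 0.009 m and z of chisel1 in the frame of hole1 between -0.004 and 0.004 m and angle between each of chisel1, chisel2, chisel3, chisel4's own z axis and vertical below 0.1 rad and linear speed of each of chisel1, chisel2, chisel3, chisel4 below 0.02 m/s and horizontal distance between chisel2 and hole2 below 0.009 m and z of chisel2 in the frame of hole2 between -0.004 and 0.004 m and horizontal distance between chisel3 and hole3 below 0.009 m and z of chisel3 in the frame of hole3 between -0.004 and 0.004 m and horizontal distance between chisel4 and hole4 below 0.009 m and z of chisel4 in the frame of hole4 between -0.004 and 0.004 m); the robot touches nothing.
It fails at once if a chisel tips over (more than 0.6 rad) (angle between any of chisel1, chisel2, chisel3, chisel4's own z axis and vertical above 0.6 rad).
It fails at once if a chisel falls or drops through a rack (ferrule more than 20 mm below the board tops) (height (world z) of any of chisel1, chisel2, chisel3, chisel4 below 0.06 m).
It fails at once if the cup or the whetstone is moved by more than 20 mm (distance of any of cup, whetstone from where it was at the start of the episode above 0.02 m).
It also fails if it takes over 112 s, if anything falls off the work surface, if the arm or the gripper's body presses on something with over 40 N, if the wrist force passes 120 N, or if a joint passes its speed limit or range.

### The arm

A 6-joint arm with a two-finger parallel gripper is mounted at the origin on the work surface. World frame = base frame: x ahead of the robot, y to its left, z up, the work surface at z = 0. Lengths are in m, angles in rad, forces in N, time in s.
With the tool pointing down it reaches from about 0.35 to 0.85 m from the base axis. Payload 8.1 kg.
Tool frame: the origin (TCP) lies between the finger pads; the fingertips stand 11 mm ahead of it and the grasp point (between the pads) lies 8 mm behind it (robot.tips_ahead is the distance from the TCP to the fingertips, in m); z points along the fingers, y is the line along which they close (so a half turn about z gives the same grasp; the last joint's range is limited). The gripper opens to 93 mm and grips with 3 to 60 N. Pads are 15 mm wide; open, the fingers measure 128 mm over their backs; the gripper's body (75 mm by 188 mm) begins 65 mm behind the grasp point.
Start: joints at [1.061, 0.13, 1.488, -0, 1.523, -0.085], TCP at [0.247, 0.547, 0.23] pointing down, gripper open.
Joint ranges: [-2.96, 2.96], [-0.89, 2.26], [0.02, 2.5], [-1.34, 4.48], [0, 2.73], [-2.66, 2.66]. Speed limits (rad/s): [2.39, 2.39, 2.79, 3.14, 3.14, 3.14].

### API

Orientations are given as a rotation vector (axis times angle).
In Python, from plant import robot gives the robot as it stands. The module is installed in compiled form; this text tells all that it offers.
- The arm moves only by the tool move_arm, never from a script. Its argument "deltas" is one flat list of numbers, 7 for each row, row after row: the shift along the tool's x, y, z in m, then the turn, a rotation vector about the tool's x, y, z in rad, then the opening, from 0 (shut) to 1 (fully open). A call has 1 to 12 rows; each row is the pose to reach, as a shift and turn from the pose commanded when the call began, along the tool's axes at that moment; what a row does not reach only later rows make up. A row lasts 1/8 s, in which the tool goes at most 62.5 mm and 10.7 degrees, less where a joint would pass 70% of its speed; a pose out of reach is approached as far as the arm can. A call with a gripper value outside its range is refused whole. The fingers move at their own pace and stop on an object; "squeeze" is the grip in N (left out, the last holds). Time passes only in rows, so rows that repeat a pose let the fingers close. It gives the time, the measured TCP pose, the force, the opening and the grip force at its end, in the units of the state.
- robot.read_state(): the state, without advancing time (a new reading comes with each control period).
- robot.read_camera(name): name is "scene" or "top" or "wrist"; returns (picture, depth): 420x560x3 uint8, red, green, blue; 420x560 float32, m along the optical axis (not along the pixel's ray), 0 where there is no reading.
- robot.camera_model(name): a dict with "K" (3x3 intrinsics, pixels), "k1" (the pictures are not rectified: a ray, as slopes to the right and down, at radius r is drawn at 1 + k1 r^2 times it, then the intrinsics apply), "R" (3x3) and "t" (3): a world point X has camera coordinates R X + t; the wrist camera has in their place "tool_from_camera" (4x4, takes a point from camera to tool coordinates, whose origin is the TCP and whose axes are the flange's). Camera axes: x right, y down, z forward; pixel columns grow to the right and rows downward; lengths in m; the calibration is good to about 2 mm. A picture is of the moment at which its call begins: read the wrist's pose just before it. camera_model takes no time and is no camera call.
- robot.close_job(): hands the job in; it is judged then, once.
Trained networks look in the newest picture that a camera, given by its name, has taken for a name from the list of things; names that differ only in an ending like _2 or _b are one class to them, and where a whole thing is asked for, a point or a joint stands for the part that bears it (a point fixed in the world has none). Each returns a list of dicts, best first, with "confidence" (0 to 1); they miss things now and then, are a little off and sometimes report something else, mostly with a low value. They report only what shows in the picture. A call takes as long as a camera call. They do not tell look-alikes from the thing itself.
- robot.recognise(camera, label): "uv" ([column, row] in pixels, amid what is visible of it).
The state is a dict: "t": time; "q": joint angles; "dq": joint speeds; "joint_torque": joint torques, N m; "tool_pos": TCP position; "orientation": TCP orientation; "force": force on the tool from outside, world axes, zero at the start; "wrist_torque": the same for the moment, N m; "opening": finger opening in m; "gripper_force": force on a finger pad.
Only numpy, scipy, OpenCV 4.12 (cv2) and the standard library are available. Lean on these libraries where they do the work, as an engineer would, in place of code of your own. Each camera call takes 0.05 s, during which the arm holds its last target. There are 200 camera calls.

## Working session

There is one attempt and no reset: what is moved stays moved. The work goes in short steps, Python scripts to look and compute and a tool call to move; the robot and the scene stay as the last step left them, time stands still between calls to the robot, and variables do not carry over. Pictures are saved under pics/ and viewed, at most 14 in all, crops included, and the job is handed in when it is done.

Besides the shell and the picture viewer there is one more tool, called after "Emit:" as name(argument=value, ...) on one line, values as JSON. move_arm: Moves the arm, as the interface text tells. Its arguments: {"type":"object","properties":{"deltas":{"type":"array","items":{"type":"number"}},"squeeze":{"type":"number"}},"required":["deltas"]}

```bash
mkdir -p pics; cat > h.py <<'E'
import numpy as np, cv2
from plant import robot
from scipy.spatial.transform import Rotation as Ro
def save(cam,name):
    s=robot.read_state(); p,d=robot.read_camera(cam)
    cv2.imwrite(f'pics/{name}.png',p[:,:,::-1]); np.savez(f'pics/{name}.npz',p=p,d=d,pos=s['tool_pos'],ori=s['orientation']); return p,d,s
def pose(cam,s=None):
    m=robot.camera_model(cam)
    if cam=='wrist':
        T=np.eye(4);T[:3,:3]=Ro.from_rotvec(s['orientation']).as_matrix();T[:3,3]=s['tool_pos']
        W=T@np.array(m['tool_from_camera']); return m,W[:3,:3],W[:3,3]
    R=np.array(m['R']);return m,R.T,-R.T@np.array(m['t'])
def rays(cam,uv,s=None):
    m,R,c=pose(cam,s);k=float(m['k1']);K=np.array(m['K'])
    q=np.c_[np.array(uv,float).reshape(-1,2),np.ones(np.size(uv)//2)]@np.linalg.inv(K).T
    x=q[:,:2].copy()
    for _ in range(20): x=q[:,:2]/(1+k*(x**2).sum(1,keepdims=True))
    return np.c_[x,np.ones(len(x))]@R.T,c
def atz(cam,uv,z,s=None):
    r,c=rays(cam,uv,s); return c+r*((z-c[2])/r[:,2:3])
def cloud(cam,d,s=None):
    v,u=np.mgrid[:d.shape[0],:d.shape[1]]
    r,c=rays(cam,np.c_[u.ravel(),v.ravel()],s); return (c+r*d.reshape(-1,1)).reshape(*d.shape,3)
E
python3 - <<'E'
from h import *
for cam in ('top','scene'):
    p,d,s=save(cam,cam+'0'); P=cloud(cam,d)
    if cam=='top':print(s['tool_pos'],s['orientation'],s['opening'])
    for l in ['chisel1','chisel2','chisel3','chisel4','hole1','hole2','hole3','hole4','cup','whetstone']:
        for r in robot.recognise(cam,l)[:3]:
            u,v=np.round(r['uv']).astype(int); print(cam,l,u,v,round(r['confidence'],2),P[v,u].round(3))
E
```

```text
[0.24699301 0.54619851 0.22860678] [-6.62119761e-01 -3.07049574e+00  2.76275936e-03] 0.09301146921610107
top chisel1 220 210 0.68 [0.595 0.082 0.144]
top chisel1 123 260 0.68 [0.506 0.254 0.149]
top chisel1 164 171 0.68 [0.696 0.212 0.028]
top chisel2 220 210 0.68 [0.595 0.082 0.144]
top chisel2 123 260 0.68 [0.506 0.254 0.149]
top chisel2 164 171 0.68 [0.696 0.212 0.028]
top chisel3 220 210 0.68 [0.595 0.082 0.144]
top chisel3 123 260 0.68 [0.506 0.254 0.149]
top chisel3 164 171 0.68 [0.696 0.212 0.028]
top chisel4 220 210 0.68 [0.595 0.082 0.144]
top chisel4 123 260 0.68 [0.506 0.254 0.149]
top chisel4 164 171 0.68 [0.696 0.212 0.028]
top hole1 365 222 0.78 [ 0.579 -0.191  0.076]
top hole1 378 190 0.68 [ 0.642 -0.22   0.076]
top hole1 333 284 0.64 [ 0.461 -0.125  0.079]
top hole2 365 222 0.78 [ 0.579 -0.191  0.076]
top hole2 378 190 0.68 [ 0.642 -0.22   0.076]
top hole2 333 284 0.64 [ 0.461 -0.125  0.079]
top hole3 365 222 0.78 [ 0.579 -0.191  0.076]
top hole3 378 190 0.68 [ 0.642 -0.22   0.076]
top hole3 333 284 0.64 [ 0.461 -0.125  0.079]
top hole4 365 222 0.78 [ 0.579 -0.191  0.
[... 718 characters left out ...]
 182 0.84 [0.527 0.269 0.122]
scene hole1 230 162 0.94 [ 0.491 -0.16   0.076]
scene hole1 256 155 0.87 [ 0.458 -0.114  0.082]
scene hole1 173 195 0.67 [ 0.646 -0.212  0.082]
scene hole2 230 162 0.94 [ 0.491 -0.16   0.076]
scene hole2 256 155 0.87 [ 0.458 -0.114  0.082]
scene hole2 173 195 0.67 [ 0.646 -0.212  0.082]
scene hole3 230 162 0.94 [ 0.491 -0.16   0.076]
scene hole3 256 155 0.87 [ 0.458 -0.114  0.082]
scene hole3 173 195 0.67 [ 0.646 -0.212  0.082]
scene hole4 230 162 0.94 [ 0.491 -0.16   0.076]
scene hole4 256 155 0.87 [ 0.458 -0.114  0.082]
scene hole4 173 195 0.67 [ 0.646 -0.212  0.082]
scene cup 301 289 0.96 [0.76  0.066 0.024]
scene whetstone 184 279 0.66 [ 0.814 -0.113  0.045]
```

View pics/top0.png

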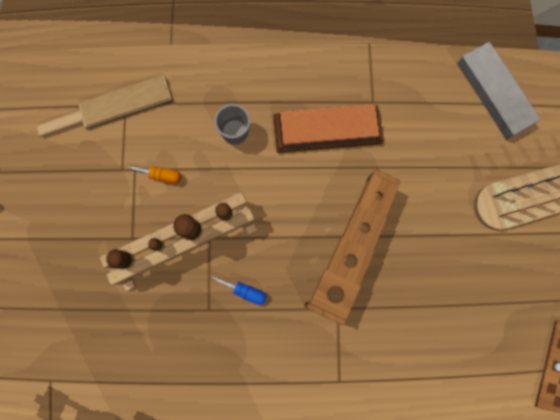

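View pics/scene0.png

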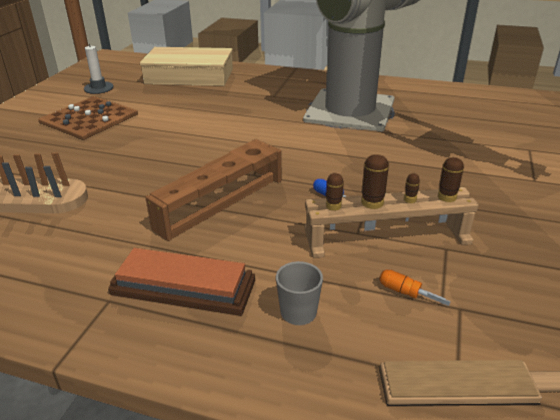

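The top picture shows the stand row with handles at about (118,259) chisel3, (155,244) chisel1, (187,226) chisel4 and (223,211) chisel2. The rack holes are at about (379,196), (365,228), (350,261) and (335,294), for holes 1 to 4. The orange (165,175) and blue (250,293) tools lying on the table are the look-alikes, so I'll leave them alone.

```bash
python3 - <<'E'
from h import *
d=np.load('pics/top0.npz'); P=cloud('top',d['d']); Z=P[...,2]
for n,(u,v),top in [('c3',(118,259),.159),('c1',(155,244),.134),('c4',(187,226),.174),('c2',(223,211),.146)]:
    w=np.zeros(Z.shape,bool); w[v-16:v+17,u-16:u+17]=1
    q=P[w&(Z>top-.02)&(Z<top+.02)]; a=atz('top',(u,v),top-.005)[0]
    print(n,q[:,:2].mean(0).round(3),np.percentile(q[:,2],95).round(3),len(q),a.round(3))
H=np.array([[379,196],[365,228],[350,261],[335,294]]);q=atz('top',H,.08);print(q.round(3),np.linalg.norm(np.diff(q,axis=0),axis=1))
m=robot.camera_model('wrist');print(m)
E
```

```text
c3 [0.509 0.265] 0.16 322 [0.508 0.261 0.154]
c1 [0.536 0.204] 0.135 132 [0.536 0.202 0.129]
c4 [0.565 0.141] 0.175 443 [0.563 0.137 0.169]
c2 [0.595 0.078] 0.146 215 [0.593 0.077 0.141]
[[ 0.629 -0.22   0.08 ]
 [ 0.566 -0.19   0.08 ]
 [ 0.503 -0.158  0.08 ]
 [ 0.442 -0.128  0.08 ]] [0.06941276 0.07028952 0.06887202]
{'K': array([[317.00278686,   0.        , 277.75606029],
       [  0.        , 317.00278686, 211.97592907],
       [  0.        ,   0.        ,   1.        ]]), 'k1': -0.0648055134141443, 'tool_from_camera': array([[ 8.52149859e-04, -9.61705666e-01, -2.74082990e-01,
         7.58958523e-02],
       [ 9.99999632e-01,  8.47143858e-04,  1.36624663e-04,
         1.36360570e-03],
       [ 1.00795009e-04, -2.74083005e-01,  9.61706034e-01,
        -1.54981774e-01],
       [ 0.00000000e+00,  0.00000000e+00,  0.00000000e+00,
         1.00000000e+00]])}
```

```bash
cat >> h.py <<'E'
def goto(x,y,z,yaw):
    "print shift/turn in tool axes from the present pose to TCP x,y,z with the tool y axis at yaw (deg, world)"
    s=robot.read_state(); R0=Ro.from_rotvec(s['orientation']); a=np.radians(yaw)
    yv=np.array([np.cos(a),np.sin(a),0]); zv=np.array([0,0,-1.]); R1=Ro.from_matrix(np.c_[np.cross(yv,zv),yv,zv])
    print('shift',R0.inv().apply(np.array([x,y,z])-s['tool_pos']).round(4),'turn',(R0.inv()*R1).as_rotvec().round(3),'t',round(s['t'],2))
E
python3 - <<'E'
from h import *
goto(.552,.171,.30,24.7)
E
```

```text
shift [-0.4325 -0.2167 -0.0704] turn [-0.     0.     0.715] t 1.1
```

Emit:
move_arm(deltas=[-0.05,-0.025,-0.07,0,0,0.1,1,-0.43,-0.217,-0.07,0,0,0.714,1,-0.43,-0.217,-0.07,0,0,0.714,1,-0.43,-0.217,-0.07,0,0,0.714,1,-0.43,-0.217,-0.07,0,0,0.714,1,-0.43,-0.217,-0.07,0,0,0.714,1,-0.43,-0.217,-0.07,0,0,0.714,1,-0.43,-0.217,-0.07,0,0,0.714,1,-0.43,-0.217,-0.07,0,0,0.714,1,-0.43,-0.217,-0.07,0,0,0.714,1,-0.43,-0.217,-0.07,0,0,0.714,1,-0.43,-0.217,-0.07,0,0,0.714,1], squeeze=15)

```text
t: 2.6
tool_pos: [0.5489, 0.1731, 0.2997]
orientation: [-1.691, -2.648, -0.0]
force: [-0.5, -0.5, 0.5]
opening: 0.093
gripper_force: 0.0
```

```bash
python3 - <<'E'
from h import *
p,d,s=save('wrist','w1'); print(s['tool_pos'],s['orientation'],s['t'])
P=cloud('wrist',d,s)
for r in robot.recognise('wrist','chisel1')[:6]:
    u,v=np.round(r['uv']).astype(int); print(u,v,round(r['confidence'],2),P[v,u].round(3))
E
```

```text
[0.54887315 0.17312481 0.29972301] [-1.69085567e+00 -2.64761941e+00 -2.38485414e-04] 2.6
279 280 0.9 [0.59  0.091 0.139]
286 159 0.8 [0.54  0.214 0.132]
280 88 0.66 [0.507 0.271 0.159]
176 232 0.64 [0.449 0.046 0.03 ]
383 190 0.62 [0.688 0.223 0.028]
278 228 0.61 [0.559 0.156 0.171]
```

View pics/w1.png

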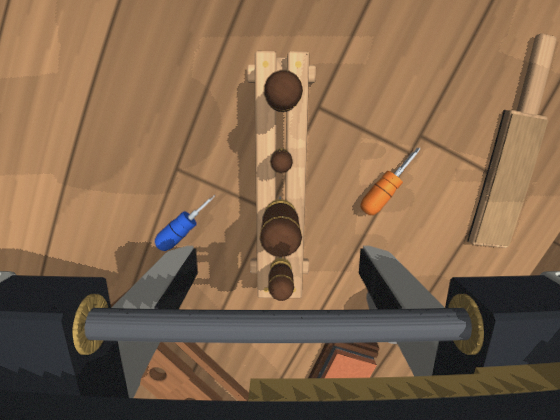

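The wrist picture shows the four handles in the stand: chisel3 (283,90), chisel1 (282,160), chisel4 (281,230) and chisel2 (281,285). The row runs almost straight down the image, so the gripper closes across it. The blue and orange tools lie beside it on the table.

```bash
python3 - <<'E'
from h import *
from scipy.optimize import least_squares
d=np.load('pics/w1.npz'); s=dict(tool_pos=d['pos'],orientation=d['ori']); P=cloud('wrist',d['d'],s).reshape(-1,3)
C={}
for n,c0,r,top in [('c3',(.509,.265),.018,.159),('c1',(.536,.204),.012,.134),('c4',(.565,.141),.021,.174),('c2',(.595,.078),.015,.146)]:
    q=P[(np.hypot(P[:,0]-c0[0],P[:,1]-c0[1])<r+.015)&(P[:,2]>.104)&(P[:,2]<top+.01)]
    b=q[(q[:,2]<top-.013)]; t=q[q[:,2]>top-.004]
    f=least_squares(lambda c:np.hypot(b[:,0]-c[0],b[:,1]-c[1])-r,c0,loss='soft_l1',f_scale=.001) if len(b)>20 else None
    print(n,len(b),f.x.round(4) if f else '',(abs(f.fun).mean()*1e3).round(2) if f else '', 'top',len(t),t[:,:2].mean(0).round(4) if len(t) else '',q[:,2].max().round(3))
# rails: strip z~.08
q=P[(abs(P[:,2]-.08)<.003)&(P[:,0]>.45)&(P[:,0]<.66)&(P[:,1]>0)&(P[:,1]<.33)]
print(len(q),q.mean(0).round(4)); w,v=np.linalg.eigh(np.cov(q[:,:2].T)); print(v[:,1])
E
```

```text
c3 73 [0.5093 0.2717] 0.14 top 745 [0.5096 0.2714] 0.161
c1 33 [0.5378 0.2077] 0.13 top 242 [0.5374 0.2083] 0.135
c4 531 [0.566  0.1451] 0.19 top 802 [0.5653 0.1462] 0.176
c2 282 [0.5965 0.0808] 0.23 top 289 [0.5958 0.0822] 0.148
6808 [0.5401 0.2011 0.0797]
[-0.4105984   0.91181629]
```

```bash
python3 - <<'E'
from h import *
goto(.553,-.183,.30,63.8)
E
```

```text
shift [-3.245e-01 -1.460e-01 -3.000e-04] turn [ 0.    0.   -0.68] t 2.7
```

Emit:
move_arm(deltas=[-0.325,-0.146,0,0,0,-0.68,1,-0.325,-0.146,0,0,0,-0.68,1,-0.325,-0.146,0,0,0,-0.68,1,-0.325,-0.146,0,0,0,-0.68,1,-0.325,-0.146,0,0,0,-0.68,1,-0.325,-0.146,0,0,0,-0.68,1,-0.325,-0.146,0,0,0,-0.68,1,-0.325,-0.146,0,0,0,-0.68,1,-0.325,-0.146,0,0,0,-0.68,1])

```text
t: 3.82
tool_pos: [0.5534, -0.1828, 0.2998]
orientation: [0.711, 3.06, 0.001]
force: [-0.7, 0.4, 0.6]
opening: 0.0928
gripper_force: 0.0
```

```bash
python3 - <<'E'
from h import *
p,d,s=save('wrist','w2'); print(s['tool_pos'],s['orientation'],s['t'])
P=cloud('wrist',d,s)
for r in robot.recognise('wrist','hole1')[:6]:
    u,v=np.round(r['uv']).astype(int); print(u,v,round(r['confidence'],2),P[v,u].round(3),atz('wrist',r['uv'],.08,s)[0].round(4))
E
```

```text
[ 0.55339772 -0.1828206   0.29982604] [7.11135870e-01 3.05982825e+00 5.18743543e-04] 3.825
282 63 0.93 [ 0.431 -0.116  0.079] [ 0.431  -0.1164  0.08  ]
277 205 0.83 [ 0.576 -0.193  0.069] [ 0.5736 -0.1917  0.08  ]
278 254 0.61 [ 0.637 -0.222  0.068] [ 0.6323 -0.2191  0.08  ]
277 130 0.59 [ 0.493 -0.153  0.079] [ 0.4931 -0.1529  0.08  ]
```

View pics/w2.png

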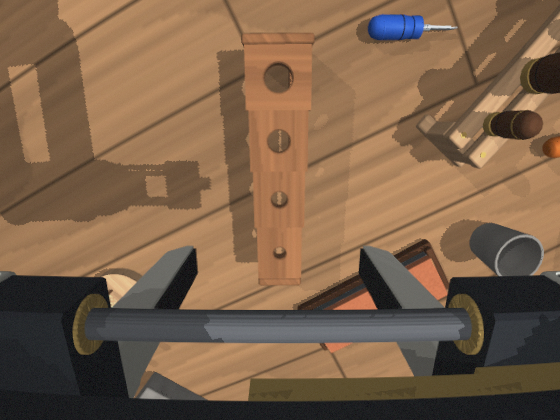

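The rack shows at columns 245–313, with holes 4, 3, 2 and 1 at about (278,78), (278,141), (279,199) and (280,253). I'll refine the mouth centres by depth.

```bash
python3 - <<'E'
from h import *
d=np.load('pics/w2.npz'); s=dict(tool_pos=d['pos'],orientation=d['ori']); D=d['d'];Z=cloud('wrist',D,s)[...,2]
bad=((Z<.0775)|(D==0)).astype(np.uint8)
C=[]
for n,(u,v),r in [(1,(280,253),12),(2,(279,199),13),(3,(278,141),17),(4,(278,78),21)]:
    w=np.zeros_like(bad); cv2.circle(w,(u,v),r,1,-1)
    k,l,st,cc=cv2.connectedComponentsWithStats(w*bad); i=1+st[1:,4].argmax()
    vv,uu=np.nonzero(l==i); q=atz('wrist',np.c_[uu,vv],.08,s)[:,:2]
    (cx,cy),rr=cv2.minEnclosingCircle(q.astype(np.float32)); C.append(((q.min(0)+q.max(0))/2+[cx,cy])/2)
    print(n,st[i],q.mean(0).round(4),np.round([cx,cy,2*rr],4))
C=np.array(C);print(np.linalg.norm(np.diff(C,axis=0),axis=1))
k=np.array([-1.5,-.5,.5,1.5])*.07; dr=(k[:,None]*(C-C.mean(0))).sum(0); dr/=np.linalg.norm(dr)
print('fit',(C.mean(0)+k[:,None]*dr).round(4),dr,'perp yaw',np.degrees(np.arctan2(-dr[0],dr[1])))
a=C.mean(0);S=np.array([[.5963,.0808],[.566,.1452],[.5376,.2078],[.5095,.2714]]);dr=(k[:,None]*(S-S.mean(0))).sum(0);dr/=np.linalg.norm(dr);print('stand c2 c4 c1 c3',(S.mean(0)+k[:,None]*dr).round(4))
E
```

```text
1 [273 247  13  11 109] [ 0.6301 -0.2171] [ 0.6302 -0.2171  0.0158]
2 [270 192  18  15 201] [ 0.5675 -0.1871] [ 0.5682 -0.1879  0.0217]
3 [267 130  23  23 398] [ 0.5055 -0.1572] [ 0.506  -0.1571  0.0267]
4 [263  62  29  31 690] [ 0.4426 -0.1272] [ 0.4425 -0.1273  0.0329]
[0.06879761 0.06936453 0.06977512]
fit [[ 0.6313 -0.2179]
 [ 0.5682 -0.1876]
 [ 0.5051 -0.1573]
 [ 0.442  -0.1269]] [-0.90141905  0.43294769] perp yaw 64.34522589156954
stand c2 c4 c1 c3 [[0.5959 0.0807]
 [0.5669 0.1444]
 [0.5378 0.2082]
 [0.5088 0.2719]]
```

```bash
python3 - <<'E'
from h import *
goto(.5665,.1448,.25,24.4)
E
```

```text
shift [0.1327 0.2999 0.0499] turn [0.    0.    0.688] t 3.92
```

Emit:
move_arm(deltas=[0.133,0.3,0.05,0,0,0.688,1,0.133,0.3,0.05,0,0,0.688,1,0.133,0.3,0.05,0,0,0.688,1,0.133,0.3,0.05,0,0,0.688,1,0.133,0.3,0.05,0,0,0.688,1,0.133,0.3,0.05,0,0,0.688,1,0.133,0.3,0.05,0,0,0.688,1,0.133,0.3,0.05,0,0,0.688,1])

```text
t: 4.92
tool_pos: [0.5666, 0.1434, 0.2499]
orientation: [1.703, 2.64, -0.0]
force: [-0.0, -0.1, -0.4]
opening: 0.0931
gripper_force: 0.0
```

```bash
python3 - <<'E'
from h import *
goto(.5665,.1448,.122,24.4)
E
```

```text
shift [0.0013 0.0005 0.1279] turn [ 0.     0.001 -0.001] t 4.92
```

Emit:
move_arm(deltas=[0.001,0,0.05,0,0,0,1,0.001,0,0.1,0,0,0,1,0.001,0,0.128,0,0,0,1,0.001,0,0.128,0,0,0,1,0.001,0,0.128,0,0,0,0,0.001,0,0.128,0,0,0,0,0.001,0,0.128,0,0,0,0,0.001,0,0.128,0,0,0,0,0.001,0,0.128,0,0,0,0,0.001,0,0.128,0,0,0,0,0.001,0,0.128,0,0,0,0,0.001,0,0.128,0,0,0,0], squeeze=25)

```text
t: 6.42
tool_pos: [0.5663, 0.1443, 0.1216]
orientation: [-1.704, -2.639, 0.0]
force: [-0.1, -0.0, 0.6]
opening: 0.0417
gripper_force: 25.0
```

```bash
python3 - <<'E'
from h import *
goto(.5665,.1448,.31,24.4)
goto(.4424,-.1271,.31,64.3)
E
```

```text
shift [ 0.0004  0.0004 -0.1884] turn [-0.    -0.    -0.002] t 6.42
shift [-0.1964 -0.2246 -0.1883] turn [-0.    -0.    -0.698] t 6.42
```

Emit:
move_arm(deltas=[0,0,-0.02,0,0,0,0,0,0,-0.07,0,0,0,0,0,0,-0.13,0,0,0,0,0,0,-0.188,0,0,0,0,-0.039,-0.045,-0.188,0,0,-0.14,0,-0.078,-0.09,-0.188,0,0,-0.28,0,-0.117,-0.135,-0.188,0,0,-0.42,0,-0.156,-0.18,-0.188,0,0,-0.56,0,-0.196,-0.225,-0.188,0,0,-0.698,0,-0.196,-0.225,-0.188,0,0,-0.698,0,-0.196,-0.225,-0.188,0,0,-0.698,0,-0.196,-0.225,-0.188,0,0,-0.698,0])

```text
t: 7.92
tool_pos: [0.4423, -0.1258, 0.3101]
orientation: [0.698, 3.063, 0.0]
force: [0.1, 0.6, -0.6]
opening: 0.0419
gripper_force: 25.0
```

```bash
python3 - <<'E'
from h import *
goto(.4424,-.1271,.1225,64.3); s=robot.read_state();print(s['force'],s['opening'])
p,d,s=save('wrist','w3')
E
```

```text
shift [-0.0005 -0.0012  0.1876] turn [0. 0. 0.] t 7.92
[ 0.10955121  0.63214139 -0.64111408] 0.04193992249048665
```

View pics/w3.png

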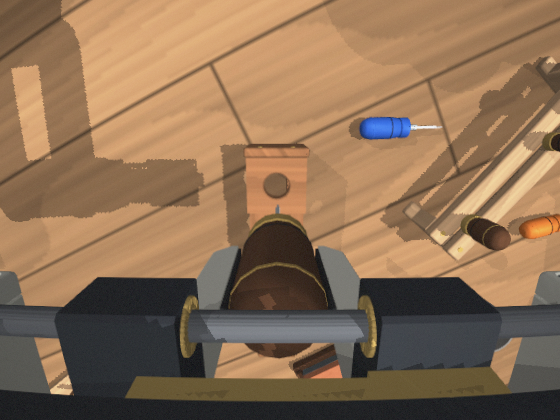

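The chisel is held upright, with its blade tip at (277,207). Hole 4 is ahead at (277,185).

```bash
python3 - <<'E'
from h import *
d=np.load('pics/w3.npz'); s=dict(tool_pos=d['pos'],orientation=d['ori'])
print('tip',atz('wrist',(277,207),.208,s),'hole',atz('wrist',(277,185),.08,s),s['tool_pos'])
E
```

```text
tip [[ 0.43640973 -0.12209734  0.208     ]] hole [[ 0.44194232 -0.12504474  0.08      ]] [ 0.44234929 -0.1258434   0.3100672 ]
```

Emit:
move_arm(deltas=[0,-0.001,0.05,0,0,0,0,0,-0.001,0.09,0,0,0,0,0,-0.001,0.12,0,0,0,0,0,-0.001,0.145,0,0,0,0,0,-0.001,0.165,0,0,0,0,0,-0.001,0.18,0,0,0,0,0,-0.001,0.185,0,0,0,0,0,-0.001,0.187,0,0,0,0,0,-0.001,0.188,0,0,0,0,0,-0.001,0.188,0,0,0,0])

```text
t: 9.22
tool_pos: [0.4418, -0.128, 0.1223]
orientation: [0.699, 3.062, -0.0]
force: [-0.6, 1.2, -1.0]
opening: 0.0419
gripper_force: 25.0
```

```bash
python3 - <<'E'
from h import *
s=robot.read_state(); print(s['wrist_torque'],s['joint_torque'][:3]); goto(.4424,-.1271,.122,64.3); goto(.4424,-.1271,.235,64.3)
E
```

```text
[ 0.04060909 -0.01043754 -0.03122073] [ 4.69120767e-02 -3.78026140e+01 -4.71618605e+01]
shift [-0.0001  0.0011  0.0003] turn [ 0.     0.001 -0.   ] t 9.22
shift [-0.0002  0.0011 -0.1127] turn [ 0.     0.001 -0.   ] t 9.22
```

Emit:
move_arm(deltas=[0,0.001,0.001,0,0,0,0,0,0.001,0.001,0,0,0,0,0,0.001,0.001,0,0,0,0.8,0,0.001,0.001,0,0,0,0.8,0,0.001,0.001,0,0,0,0.8,0,0.001,0.001,0,0,0,0.8,0,0.001,-0.03,0,0,0,1,0,0.001,-0.08,0,0,0,1,0,0.001,-0.13,0,0,0,1,0,0.001,-0.16,0,0,0,1,0,0.001,-0.16,0,0,0,1])

```text
t: 10.6
tool_pos: [0.4432, -0.1275, 0.2847]
orientation: [0.698, 3.058, -0.001]
force: [-0.1, -0.3, -1.6]
opening: 0.0927
gripper_force: 0.0
```

```bash
python3 - <<'E'
from h import *
goto(.509,.2717,.27,24.4); save('scene','s2')
E
```

```text
shift [0.114  0.3882 0.0142] turn [0.002 0.005 0.696] t 10.6
```

View pics/s2.png

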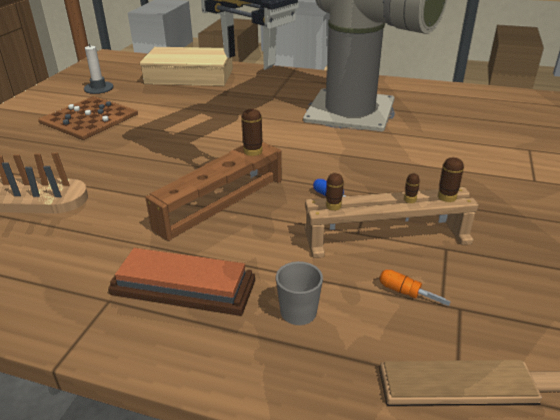

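Chisel4 now stands upright in hole 4 at (252,130), and the other three still hang in the stand. Next is chisel3.

Emit:
move_arm(deltas=[0.114,0.388,0.014,0.002,0.005,0.696,1,0.114,0.388,0.014,0.002,0.005,0.696,1,0.114,0.388,0.014,0.002,0.005,0.696,1,0.114,0.388,0.014,0.002,0.005,0.696,1,0.114,0.388,0.014,0.002,0.005,0.696,1,0.114,0.388,0.014,0.002,0.005,0.696,1,0.114,0.388,0.014,0.002,0.005,0.696,1,0.114,0.388,0.014,0.002,0.005,0.696,1,0.114,0.388,0.014,0.002,0.005,0.696,1,0.114,0.388,0.014,0.002,0.005,0.696,1])

```text
t: 11.9
tool_pos: [0.5074, 0.2707, 0.2671]
orientation: [-1.701, -2.635, 0.003]
force: [0.7, -0.7, 0.1]
opening: 0.0932
gripper_force: 0.0
```

```bash
python3 - <<'E'
from h import *
goto(.509,.2717,.116,24.4)
E
```

```text
shift [-0.0003  0.0025  0.1511] turn [-0.004 -0.004 -0.001] t 11.9
```

Emit:
move_arm(deltas=[0,0.002,0.05,-0.003,-0.004,0,1,0,0.002,0.1,-0.003,-0.004,0,1,0,0.002,0.14,-0.003,-0.004,0,1,0,0.002,0.151,-0.003,-0.004,0,1,0,0.002,0.151,-0.003,-0.004,0,1,0,0.002,0.151,-0.003,-0.004,0,0,0,0.002,0.151,-0.003,-0.004,0,0,0,0.002,0.151,-0.003,-0.004,0,0,0,0.002,0.151,-0.003,-0.004,0,0,0,0.002,0.151,-0.003,-0.004,0,0,0,0.002,0.151,-0.003,-0.004,0,0,0,0.002,0.151,-0.003,-0.004,0,0])

```text
t: 13.4
tool_pos: [0.5085, 0.2732, 0.1165]
orientation: [-1.701, -2.641, 0.001]
force: [-0.9, -0.1, 0.2]
opening: 0.0354
gripper_force: 25.0
```

```bash
python3 - <<'E'
from h import *
goto(.509,.2717,.30,24.4)
goto(.5053,-.1573,.30,64.3)
E
```

```text
shift [-0.0016 -0.0003 -0.1835] turn [-0.001  0.     0.   ] t 13.4
shift [-0.3907 -0.181  -0.1833] turn [-0.001 -0.    -0.696] t 13.4
```

Emit:
move_arm(deltas=[0,0,-0.02,0,0,0,0,0,0,-0.07,0,0,0,0,0,0,-0.13,0,0,0,0,0,0,-0.183,0,0,0,0,-0.048,-0.023,-0.183,0,0,-0.087,0,-0.096,-0.045,-0.183,0,0,-0.174,0,-0.144,-0.068,-0.183,0,0,-0.261,0,-0.192,-0.09,-0.183,0,0,-0.348,0,-0.24,-0.113,-0.183,0,0,-0.435,0,-0.29,-0.135,-0.183,0,0,-0.522,0,-0.34,-0.158,-0.183,0,0,-0.609,0,-0.391,-0.181,-0.183,0,0,-0.696,0])

```text
t: 14.9
tool_pos: [0.5052, -0.1593, 0.3016]
orientation: [0.694, 3.062, -0.001]
force: [0.8, 0.5, -0.6]
opening: 0.0356
gripper_force: 25.0
```

Emit:
move_arm(deltas=[0,0,0,0,0,0,0,0,0,0,0,0,0,0,0,0,0,0,0,0,0])

```text
t: 15.28
tool_pos: [0.5056, -0.1563, 0.3004]
orientation: [0.697, 3.063, -0.0]
force: [-0.1, 0.5, -1.7]
opening: 0.0358
gripper_force: 25.0
```

```bash
python3 - <<'E'
from h import *
goto(.5053,-.1573,.1165,64.3)
p,d,s=save('wrist','w4');print(atz('wrist',(277,180),.08,s))
E
```

```text
shift [-1.000e-04 -1.100e-03  1.839e-01] turn [-0.     0.     0.001] t 15.28
[[ 0.49800486 -0.15208392  0.08      ]]
```

View pics/w4.png

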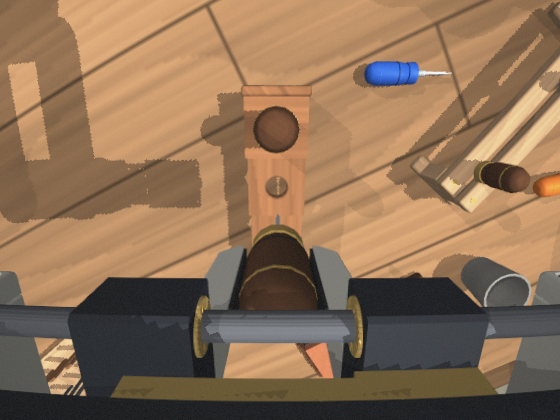

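Chisel4 is centred on the end board at (277,129). Chisel3 is held straight, with its blade tip at (278,216), and hole 3 at (277,187) is directly in line with it. Lowering now.

Emit:
move_arm(deltas=[0,-0.001,0.05,0,0,0,0,0,-0.001,0.09,0,0,0,0,0,-0.001,0.12,0,0,0,0,0,-0.001,0.145,0,0,0,0,0,-0.001,0.165,0,0,0,0,0,-0.001,0.178,0,0,0,0,0,-0.001,0.182,0,0,0,0,0,-0.001,0.184,0,0,0,0,0,-0.001,0.184,0,0,0,0,0,-0.001,0.184,0,0,0,0])

```text
t: 16.58
tool_pos: [0.5054, -0.1588, 0.1165]
orientation: [0.699, 3.062, -0.001]
force: [0.7, 0.1, 0.7]
opening: 0.0357
gripper_force: 25.0
```

```bash
python3 - <<'E'
from h import *
goto(.5053,-.1573,.1165,64.3)
E
```

```text
shift [0.0007 0.0013 0.    ] turn [-0.     0.001 -0.   ] t 16.57
```

Emit:
move_arm(deltas=[0,0.001,0.0005,0,0,0,0,0,0.001,0.0005,0,0,0,0,0,0.001,0.0005,0,0,0,0.8,0,0.001,0.0005,0,0,0,0.8,0,0.001,0.0005,0,0,0,0.8,0,0.001,0.0005,0,0,0,0.8,0,0.001,-0.03,0,0,0,1,0,0.001,-0.08,0,0,0,1,0,0.001,-0.13,0,0,0,1,0,0.001,-0.16,0,0,0,1,0,0.001,-0.16,0,0,0,1,0,0.001,-0.16,0,0,0,1])

```text
t: 18.08
tool_pos: [0.505, -0.1574, 0.2744]
orientation: [-0.699, -3.061, 0.0]
force: [0.2, 0.5, -0.2]
opening: 0.0929
gripper_force: 0.0
```

```bash
python3 - <<'E'
from h import *
goto(.5961,.0808,.25,24.4)
E
```

```text
shift [0.0212 0.2541 0.0243] turn [-0.001 -0.002  0.696] t 18.07
```

Next is chisel2.

Emit:
move_arm(deltas=[0.021,0.254,0.024,0,0,0.696,1,0.021,0.254,0.024,0,0,0.696,1,0.021,0.254,0.024,0,0,0.696,1,0.021,0.254,0.024,0,0,0.696,1,0.021,0.254,0.024,0,0,0.696,1,0.021,0.254,0.024,0,0,0.696,1,0.021,0.254,0.024,0,0,0.696,1,0.021,0.254,0.024,0,0,0.696,1])

```text
t: 19.08
tool_pos: [0.5964, 0.0792, 0.2513]
orientation: [-1.703, -2.639, 0.002]
force: [0.1, -0.6, 0.2]
opening: 0.0932
gripper_force: 0.0
```

```bash
python3 - <<'E'
from h import *
goto(.5961,.0808,.112,24.4)
E
```

```text
shift [0.0016 0.0006 0.1393] turn [-0.001  0.    -0.001] t 19.07
```

Emit:
move_arm(deltas=[0.001,0,0.05,0,0,0,1,0.001,0,0.1,0,0,0,1,0.001,0,0.13,0,0,0,1,0.001,0,0.139,0,0,0,1,0.001,0,0.139,0,0,0,1,0.001,0,0.139,0,0,0,0,0.001,0,0.139,0,0,0,0,0.001,0,0.139,0,0,0,0,0.001,0,0.139,0,0,0,0,0.001,0,0.139,0,0,0,0,0.001,0,0.139,0,0,0,0,0.001,0,0.139,0,0,0,0])

```text
t: 20.58
tool_pos: [0.5961, 0.0813, 0.1126]
orientation: [-1.701, -2.641, 0.001]
force: [0.7, 0.7, -0.5]
opening: 0.0296
gripper_force: 25.0
```

```bash
python3 - <<'E'
from h import *
goto(.5678,-.1873,.295,64.3)
E
```

```text
shift [-0.2328 -0.1369 -0.1823] turn [-0.001 -0.    -0.696] t 20.57
```

Emit:
move_arm(deltas=[0,0,-0.02,0,0,0,0,0,0,-0.07,0,0,0,0,0,0,-0.13,0,0,0,0,0,0,-0.182,0,0,0,0,-0.046,-0.027,-0.182,0,0,-0.139,0,-0.093,-0.055,-0.182,0,0,-0.278,0,-0.14,-0.082,-0.182,0,0,-0.417,0,-0.187,-0.109,-0.182,0,0,-0.556,0,-0.233,-0.137,-0.182,0,0,-0.696,0,-0.233,-0.137,-0.182,0,0,-0.696,0,-0.233,-0.137,-0.182,0,0,-0.696,0,-0.233,-0.137,-0.182,0,0,-0.696,0])

```text
t: 22.08
tool_pos: [0.5682, -0.1862, 0.2953]
orientation: [0.698, 3.063, -0.0]
force: [-0.0, -0.3, -0.8]
opening: 0.0298
gripper_force: 25.0
```

```bash
python3 - <<'E'
from h import *
goto(.5678,-.1873,.1125,64.3)
p,d,s=save('wrist','w5')
E
```

```text
shift [-1.000e-04 -1.200e-03  1.828e-01] turn [-0.  0.  0.] t 22.07
```

View pics/w5.png

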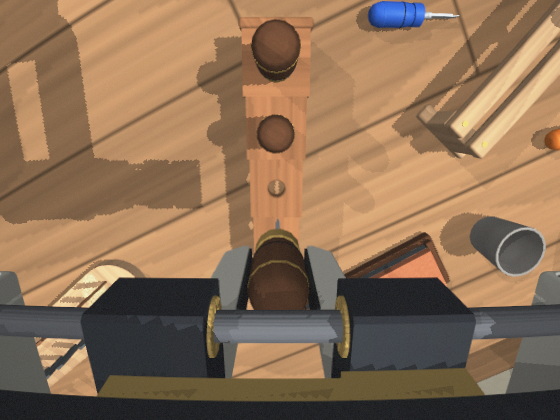

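Chisel4 (276,45) and chisel3 (275,133) are seated. Chisel2's blade tip is at (277,222), in line with hole 2 at (276,187). Lowering.

Emit:
move_arm(deltas=[0,-0.0005,0.05,0,0,0,0,0,-0.0005,0.09,0,0,0,0,0,-0.0005,0.12,0,0,0,0,0,-0.0005,0.145,0,0,0,0,0,-0.0005,0.165,0,0,0,0,0,-0.0005,0.177,0,0,0,0,0,-0.0005,0.181,0,0,0,0,0,-0.0005,0.183,0,0,0,0,0,-0.0005,0.183,0,0,0,0,0,-0.0005,0.183,0,0,0,0])

```text
t: 23.38
tool_pos: [0.568, -0.1882, 0.1125]
orientation: [0.699, 3.062, -0.001]
force: [0.9, -0.0, 0.7]
opening: 0.0292
gripper_force: 25.0
```

```bash
python3 - <<'E'
from h import *
goto(.5678,-.1873,.1125,64.3)
E
```

```text
shift [ 0.0006  0.0008 -0.    ] turn [-0.     0.001 -0.   ] t 23.38
```

Emit:
move_arm(deltas=[0,0.001,0.0005,0,0,0,0,0,0.001,0.0005,0,0,0,0,0,0.001,0.0005,0,0,0,0.8,0,0.001,0.0005,0,0,0,0.8,0,0.001,0.0005,0,0,0,0.8,0,0.001,0.0005,0,0,0,0.8,0,0.001,-0.03,0,0,0,1,0,0.001,-0.08,0,0,0,1,0,0.001,-0.13,0,0,0,1,0,0.001,-0.15,0,0,0,1,0,0.001,-0.15,0,0,0,1,0,0.001,-0.15,0,0,0,1])

```text
t: 24.88
tool_pos: [0.5671, -0.1867, 0.259]
orientation: [-0.698, -3.059, -0.0]
force: [0.2, -0.3, -0.0]
opening: 0.0928
gripper_force: 0.0
```

```bash
python3 - <<'E'
from h import *
goto(.5377,.208,.25,24.4)
E
```

```text
shift [0.1977 0.3428 0.0096] turn [-0.002 -0.004  0.696] t 24.88
```

Emit:
move_arm(deltas=[0.198,0.343,0.01,0,-0.001,0.696,1,0.198,0.343,0.01,0,-0.001,0.696,1,0.198,0.343,0.01,0,-0.001,0.696,1,0.198,0.343,0.01,0,-0.001,0.696,1,0.198,0.343,0.01,0,-0.001,0.696,1,0.198,0.343,0.01,0,-0.001,0.696,1,0.198,0.343,0.01,0,-0.001,0.696,1,0.198,0.343,0.01,0,-0.001,0.696,1,0.198,0.343,0.01,0,-0.001,0.696,1,0.198,0.343,0.01,0,-0.001,0.696,1])

```text
t: 26.12
tool_pos: [0.5385, 0.2065, 0.2509]
orientation: [1.704, 2.639, -0.003]
force: [-0.1, -0.2, 0.5]
opening: 0.0932
gripper_force: 0.0
```

```bash
python3 - <<'E'
from h import *
goto(.5377,.208,.106,24.4)
E
```

```text
shift [1.800e-03 1.000e-04 1.449e-01] turn [-0.001  0.001 -0.001] t 26.12
```

Emit:
move_arm(deltas=[0.001,0,0.05,0,0,0,1,0.001,0,0.1,0,0,0,1,0.001,0,0.135,0,0,0,1,0.001,0,0.145,0,0,0,1,0.001,0,0.145,0,0,0,1,0.001,0,0.145,0,0,0,0,0.001,0,0.145,0,0,0,0,0.001,0,0.145,0,0,0,0,0.001,0,0.145,0,0,0,0,0.001,0,0.145,0,0,0,0,0.001,0,0.145,0,0,0,0,0.001,0,0.145,0,0,0,0], squeeze=20)

```text
t: 27.62
tool_pos: [0.538, 0.2087, 0.1066]
orientation: [1.701, 2.64, -0.001]
force: [-0.5, -0.5, 0.0]
opening: 0.0274
gripper_force: 0.0
```

```bash
python3 - <<'E'
from h import *
goto(.6305,-.2175,.285,64.3)
E
```

```text
shift [-0.4265 -0.092  -0.178 ] turn [-0.001  0.001 -0.696] t 27.62
```

The fingers are still closing, so I'll let them finish.

Emit:
move_arm(deltas=[0,0,0,0,0,0,0,0,0,0,0,0,0,0,0,0,0,0,0,0,0,0,0,0,0,0,0,0])

```text
t: 28.12
tool_pos: [0.538, 0.2087, 0.1066]
orientation: [1.701, 2.64, -0.001]
force: [-0.3, 0.5, 0.1]
opening: 0.0233
gripper_force: 20.0
```

Emit:
move_arm(deltas=[0,0,-0.02,0,0,0,0,0,0,-0.07,0,0,0,0,0,0,-0.13,0,0,0,0,0,0,-0.178,0,0,0,0,-0.053,-0.011,-0.178,0,0,-0.087,0,-0.107,-0.023,-0.178,0,0,-0.174,0,-0.16,-0.035,-0.178,0,0,-0.261,0,-0.213,-0.046,-0.178,0,0,-0.348,0,-0.267,-0.058,-0.178,0,0,-0.435,0,-0.32,-0.069,-0.178,0,0,-0.522,0,-0.373,-0.081,-0.178,0,0,-0.609,0,-0.426,-0.092,-0.178,0,0,-0.696,0])

```text
t: 29.62
tool_pos: [0.6306, -0.2189, 0.2871]
orientation: [0.694, 3.061, -0.002]
force: [0.3, 0.3, -0.9]
opening: 0.0236
gripper_force: 20.0
```

Emit:
move_arm(deltas=[0,0,0,0,0,0,0,0,0,0,0,0,0,0,0,0,0,0,0,0,0,0,0,0,0,0,0,0])

```text
t: 30.12
tool_pos: [0.6304, -0.2158, 0.2857]
orientation: [0.697, 3.062, -0.001]
force: [-0.1, 0.4, -0.1]
opening: 0.0233
gripper_force: 20.0
```

```bash
python3 - <<'E'
from h import *
goto(.6305,-.2175,.1065,64.3)
p,d,s=save('wrist','w6')
E
```

```text
shift [-0.0006 -0.0014  0.1792] turn [-0.001  0.001  0.001] t 30.12
```

View pics/w6.png

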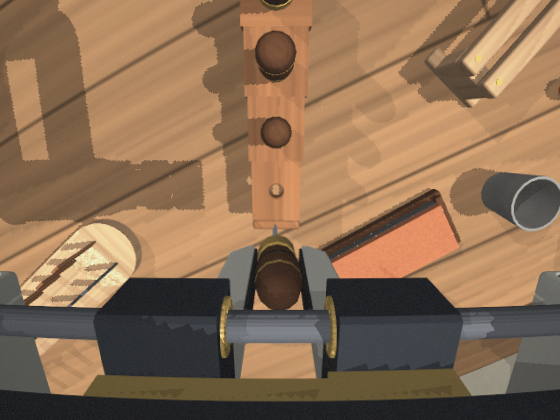

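Holes 4 to 2 are filled. Chisel1's tip is at (275,228) and hole 1 is at (276,190). This is the tightest fit, so I'll check the alignment first.

```bash
python3 - <<'E'
from h import *
d=np.load('pics/w6.npz'); s=dict(tool_pos=d['pos'],orientation=d['ori'])
print('tip',atz('wrist',(275,228),.213,s),'hole',atz('wrist',(276,190),.08,s),s['tool_pos'])
E
```

```text
tip [[ 0.63164265 -0.21719487  0.213     ]] hole [[ 0.63064962 -0.21677052  0.08      ]] [ 0.63042453 -0.21580802  0.28573708]
```

Tip and hole agree to about 1 mm. Lowering.

Emit:
move_arm(deltas=[0,-0.0005,0.05,0,0,0,0,0,-0.0005,0.09,0,0,0,0,0,-0.0005,0.12,0,0,0,0,0,-0.0005,0.14,0,0,0,0,0,-0.0005,0.16,0,0,0,0,0,-0.0005,0.173,0,0,0,0,0,-0.0005,0.177,0,0,0,0,0,-0.0005,0.179,0,0,0,0,0,-0.0005,0.179,0,0,0,0,0,-0.0005,0.179,0,0,0,0])

```text
t: 31.42
tool_pos: [0.6305, -0.2179, 0.1069]
orientation: [0.699, 3.061, -0.002]
force: [0.0, 0.5, -1.3]
opening: 0.0235
gripper_force: 20.0
```

```bash
python3 - <<'E'
from h import *
goto(.6305,-.2175,.1065,64.3)
E
```

```text
shift [0.0002 0.0004 0.0004] turn [-0.001  0.002 -0.   ] t 31.43
```

Emit:
move_arm(deltas=[0,0,0.001,0,0,0,0,0,0,0.001,0,0,0,0,0,0,0.001,0,0,0,0.8,0,0,0.001,0,0,0,0.8,0,0,0.001,0,0,0,0.8,0,0,0.001,0,0,0,0.8,0,0,0.001,0,0,0,0.8,0,0,-0.05,0,0,0,1,0,0,-0.1,0,0,0,1,0,0,-0.16,0,0,0,1,0,0,-0.18,0,0,0,1,0,0,-0.18,0,0,0,1])

```text
t: 32.92
tool_pos: [0.6309, -0.2179, 0.288]
orientation: [0.698, 3.059, -0.002]
force: [-0.3, 0.1, -1.2]
opening: 0.0929
gripper_force: 0.0
```

```bash
python3 - <<'E'
from h import *
save('scene','s3'); p,d,s=save('wrist','w7'); P=cloud('wrist',d,s).reshape(-1,3)
for n,c0,r,top in [('c3',(.5053,-.1573),.018,.159),('c1',(.6305,-.2175),.012,.134),('c4',(.4424,-.1271),.021,.174),('c2',(.5678,-.1873),.015,.146)]:
    q=P[(np.hypot(P[:,0]-c0[0],P[:,1]-c0[1])<r+.01)&(P[:,2]>top-.004)]
    print(n,len(q),(q[:,:2].mean(0)-c0).round(4) if len(q) else '',q[:,2].max().round(3) if len(q) else '')
E
```

```text
c3 892 [ 0.0042 -0.0016] 0.161
c1 422 [-0.0084  0.0039] 0.394
c4 0  
c2 1398 [-0.0027  0.0025] 0.44
```

View pics/s3.png

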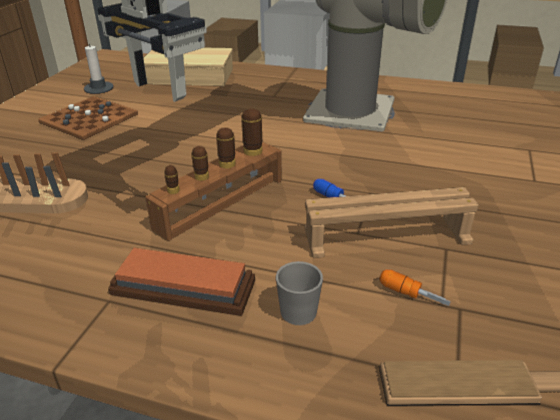

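All four chisels stand in the rack in order of size: (171,178), (200,160), (226,146) and (252,130). The stand is empty. One cleaner check of the centring, from the earlier viewing pose above the rack.

Emit:
move_arm(deltas=[0.085,0,-0.04,0,0,0,1,0.085,0,-0.04,0,0,0,1,0.085,0,-0.04,0,0,0,1,0.085,0,-0.04,0,0,0,1,0.085,0,-0.04,0,0,0,1])

```text
t: 33.65
tool_pos: [0.5534, -0.1807, 0.324]
orientation: [-0.699, -3.06, 0.001]
force: [-0.4, -0.4, -0.2]
opening: 0.0929
gripper_force: 0.0
```

```bash
python3 - <<'E'
from h import *
from scipy.optimize import least_squares
p,d,s=save('wrist','w8'); P=cloud('wrist',d,s).reshape(-1,3)
for n,c0,r,top in [('c1',(.6305,-.2175),.012,.134),('c2',(.5678,-.1873),.015,.146),('c3',(.5053,-.1573),.018,.159),('c4',(.4424,-.1271),.021,.174)]:
    q=P[(np.hypot(P[:,0]-c0[0],P[:,1]-c0[1])<r+.012)&(P[:,2]>.104)&(P[:,2]<top+.005)]
    b=q[q[:,2]<top-.013];t=q[q[:,2]>top-.004]
    f=least_squares(lambda c:np.hypot(b[:,0]-c[0],b[:,1]-c[1])-r,c0,loss='soft_l1',f_scale=.001).x if len(b)>20 else np.array(c0)*np.nan
    print(n,len(b),(f-c0).round(4),len(t),(t[:,:2].mean(0)-c0).round(4) if len(t) else '',t[:,2].max().round(3) if len(t) else '')
E
```

```text
c1 109 [ 0.0007 -0.0008] 152 [-0.0003 -0.0002] 0.135
c2 135 [ 0.0021 -0.0005] 309 [ 0.0011 -0.0001] 0.148
c3 52 [ 0.0038 -0.0018] 589 [ 0.0035 -0.0017] 0.161
c4 167 [0.0005 0.0004] 1004 [0.0007 0.0002] 0.176
```

All four are within about 4 mm of their holes (the limit is 9 mm), and the handle-top heights match fully seated chisels to about 2 mm. Handing in.

```bash
python3 -c "
from plant import robot
print(robot.close_job())"
```

```text
the job is handed in; nothing more can be done
None
```

All four chisels hang seated in their own rack holes, in order of size; by the last wrist-camera measurement they are within about 4 mm of the hole centres, the cup and whetstone were not touched, and the job was handed in at about 34 s.

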